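# Set the ventilator's mode selector and confirm it

### The arm

A 6-joint arm with a two-finger parallel gripper is mounted at the origin on the work surface. World frame = base frame: x ahead of the robot, y to its left, z up, the work surface at z = 0. Lengths are in mm, angles in rad, forces in N, time in s.
With the tool pointing down it reaches from about 350 to 775 mm from the base axis. Payload 7.3 kg.
Tool frame: the origin (TCP) lies on the centre line of the jaws, within the pads' length; the fingertips stand 22 mm ahead of it and the grasp point (between the pads) lies 3 mm ahead of it; z points along the fingers, y is the direction in which the jaws open and shut (so a half turn about z gives the same grasp; the last joint's range is limited). The gripper opens to 92 mm and grips with 3 to 60 N. Pads are 19 mm wide; open, the fingers measure 130 mm over their backs; the gripper's body (75 mm by 190 mm) begins 47 mm behind the grasp point.
Start: joints at [-1.272, 0.342, 1.524, -0, 1.275, -0.146], TCP at [225.92, -473.927, 210.041] pointing down, gripper open.
Joint ranges: [-2.53, 2.53], [-0.77, 2.02], [0.04, 2.7], [-1, 4.14], [0.28, 2.66], [-3.11, 3.11]. Speed limits (rad/s): [2.57, 2.57, 3.14, 3.14, 3.14, 3.14].

### API

Orientations are given as [roll, pitch, yaw] about the fixed x, y, z axes, in that order (R = Rz(yaw) Ry(pitch) Rx(roll)).
In Python, from plant import get_obs, capture, bot, spot_in gives the robot as it stands.
- The arm moves only by the shell command python3 -m handwheel 'ROWS' [OPENING]. ROWS is JSON, a list of rows, each a list of 2 entries, a list of its own where there are three numbers: the shift along the world's x, y, z in mm, then the turn, a rotation vector about the world's x, y, z in rad. In form: [[[x, y, z], [wx, wy, wz]], ...]. A call has 1 to 12 rows; each row shifts and turns the commanded pose from where the row before left it; what a row does not reach is not made up. A row lasts 1/8 s, in which the tool goes at most 62.5 mm and 10.7 degrees, less where a joint would pass 70% of its speed; a pose out of reach is approached as far as the arm can. A call is refused whole if a number of a shift passes 62.5 or a number of a turn 0.188, either way. A call with a gripper value outside its range is refused whole. OPENING is the closure, from 0 (fully open) to 1 (shut), set as the call begins (- or left out, the last holds). The fingers move at their own pace and stop on an object; the grip force is fixed at half the most. Time passes only in rows, so rows that do not move let the fingers close. It gives the time, the measured TCP pose, the force and the opening at its end, in the units of the state.
- get_obs(): the state, without advancing time (a new reading comes with each control period).
- capture(name): name is "scene" or "top" or "wrist"; returns a dict with "img" (480x640x3 uint8, red, green, blue), "fx", "fy", "cx", "cy" (pixels), "k1" (the pictures are not rectified: a ray, as slopes to the right and down, at radius r is drawn at 1 + k1 r^2 times it, then the intrinsics apply), "cam_to_world" (4x4, takes a point from camera to world coordinates). Camera axes: x right, y up, looking along -z (the intrinsics and any distortion apply to the point x, -y, -z); pixel columns grow to the right and rows downward; lengths in mm; the calibration is good to about 2 mm. A picture is of the moment at which its call begins. There is no depth.
- bot.close_job(): hands the job in, once; it reports no verdict.
Trained networks look in the newest picture that a camera, given by its name, has taken for a name from the list of things; names that differ only in an ending like _2 or _b are one class to them, and where a whole thing is asked for, a point or a joint stands for the part that bears it (a point fixed in the world has none). Each returns a list of dicts, best first, with "score" (0 to 1); they miss things now and then, are a little off and sometimes report something else, mostly with a low value. They report only what shows in the picture. A call takes as long as a camera call.
- spot_in(thing, camera): "xyz" ([x, y, z] in mm, in the coordinates of the camera as it stood for that picture, good to about 4 mm: the middle of the surface that is visible of it).
The state is a dict: "time": time; "joint_positions": joint angles; "dq": joint speeds; "tau": joint torques, N m; "tool_pos": TCP position; "tcp_rot": TCP orientation; "contact_force": force on the tool from outside, world axes, zero at the start; "moment": the same for the moment, N m; "grip_width": finger opening in mm.
Only numpy, scipy, OpenCV 4.12 (cv2) and the standard library are available. Lean on these libraries where they do the work, as an engineer would, in place of code of your own. Each camera call takes 0.05 s, during which the arm holds its last target. There are 200 camera calls.

### The job

Turn the black selector knob on the ventilator console to the mode whose round tag shows a cross, so that its long pointer end clicks into place facing that tag. Only once it is there, press the round white confirm button fully down and let it come back up. Leave the bowl, vial and adapter beside the console where they stand.

Things in the scene. Friction and masses are not known exactly. Their poses are not given: they have to be found in the camera images.
- console: Fixed white console, grey top 250 x 250 mm, 70 mm above the table. Origin: on the table below the selector's axis; the box spans -140 to +110 mm in x, +-125 mm in y. Its x points from the button side to the tag side, z up. The confirm button is at x -88, y -60 mm; a pressure gauge (66 mm across, 10 mm high, only looked at) at x -88, y +60 mm.
- selector (a joint): Knob angle, rad; grows clockwise seen from above. Four sprung detents at 0, 0.698, 1.396, 2.094 (pointer at +60, +20, -20, -60 degrees from the console's +x, anticlockwise positive); stops 0.1 beyond the end ones. Leaving a detent takes about 0.14 N m (4 N at 36 mm from the axis); past half way it springs into the next and stays. Starts at or between the first two.
- selector_axis (a point): On the knob's vertical axis, at its top, 114 mm above the table. Black knob: round hub (48 mm across, 76 to 102 mm above the table) crossed by a bar (14 mm wide, 80 to 114 mm above the table) reaching 48 mm from the axis on the long pointer side (last 10 mm 8 mm wide, white line on top) and 26 mm on the short side. A fixed collar below, 68 mm across, ends at 76 mm.
- selector_aim (a point): Point that turns with the knob: 75 mm from its axis straight ahead of the long pointer end, just above the console's top. It lies at the centre of the tag that the pointer faces.
- tag_cross: Round white tag (36 mm across, 2 mm thick, fixed on the console's top) with a raised black cross: the wanted mode. Origin: centre of its underside, 75 mm from the selector's axis, at the third or the fourth detent.
- tag_ring: Same tag with a black ring, at the other one of the third and fourth detents.
- tag_bars: Same tag with two parallel bars, at the second detent.
- tag_dot: Same tag with one dot, at the first detent.
- confirm (a joint): Travel of the confirm button, m: 0 up, 0.006 fully down; it springs back. Fully down takes 5 N.
- confirm_top (a point): Centre of the top face of the confirm button, a white plastic disc 32 mm across in a round steel housing on the console's top; it is pressed straight down.
- bowl: Loose white ceramic bowl, 110 mm across, 45 mm high, beside the console. Origin: centre of its underside.
- vial: Loose amber glass vial with metal cap, 40 mm across, 65 mm high, standing. Origin: centre of its underside.
- adapter: Loose steel stepped tube adapter, 48 mm across, 50 mm high, standing. Origin: centre of its underside.

How it is judged:
By the outcome, as a careful person would: the job done as asked, in the order asked, and still so for the second after the job is handed in, with the robot touching nothing.
It also fails if it takes over 42 s, if anything falls off the work surface, if the arm or the gripper's body presses on something with over 40 N, if the wrist force passes 120 N, or if a joint passes its speed limit or range.

## Working session

There is one attempt and no reset: what is moved stays moved. The work goes in short steps, Python scripts to look and compute and a shell command to move; the robot and the scene stay as the last step left them, time stands still between calls to the robot, and variables do not carry over. Pictures are saved under pics/ and viewed, about 8 in all and at most 12, crops included, and the job is handed in when it is done.

```bash
mkdir -p pics; cat > h.py <<'E'
import numpy as np, cv2
from plant import get_obs, capture, bot, spot_in
def save(c,n): cv2.imwrite(f'pics/{n}.png',c['img'][:,:,::-1])
def w(c,p): return (np.array(c['cam_to_world'])@np.r_[p,1])[:3]
def proj(c,P):
    p=np.linalg.inv(np.array(c['cam_to_world']))@np.r_[P,1]
    a,b=p[0]/-p[2],-p[1]/-p[2]; s=1+c['k1']*(a*a+b*b)
    return np.array([c['fx']*a*s+c['cx'],c['fy']*b*s+c['cy']])
def pix(c,u,v,z):
    a=(u-c['cx'])/c['fx'];b=(v-c['cy'])/c['fy'];x,y=a,b
    for _ in range(20):
        s=1+c['k1']*(x*x+y*y);x,y=a/s,b/s
    M=np.array(c['cam_to_world']);d=M[:3,:3]@[x,-y,-1];o=M[:3,3]
    return o+d*(z-o[2])/d[2]
E
python3 - <<'E'
from h import *
print(get_obs())
for n in ['top','scene']:
    c=capture(n);save(c,n+'1')
    for t in ['selector','confirm','tag_cross','tag_ring','tag_bars','tag_dot','bowl','vial','adapter','console']:
        for d in spot_in(t,n)[:2]:
            P=w(c,d['xyz']);print(n,t,round(d['score'],2),P.round(1),proj(c,P).round())
E
```

```text
{'time': 0.0, 'joint_positions': array([-1.27197964e+00,  3.42714984e-01,  1.52501650e+00, -2.45487054e-05,
        1.27539123e+00, -1.46006234e-01]), 'dq': array([-0.00189735, -0.00047732, -0.00103065, -0.00022558,  0.00104315,
        0.00094253]), 'tau': array([-7.15561164e-04, -4.31248212e+01, -2.44218725e+01,  7.15258392e-02,
        5.58367185e-02, -1.27423018e-04]), 'tool_pos': array([ 225.78806045, -473.4891105 ,  209.34917967]), 'tcp_rot': array([-3.14007547e+00, -1.99379566e-04,  4.44829935e-01]), 'contact_force': array([ 0.38189756, -0.05146015, -0.04079137]), 'moment': array([ 0.01382518, -0.00621378, -0.00427431]), 'grip_width': 91.98167013516823}
top selector 0.82 [586.7  46.6 104.1] [343. 230.]
top confirm 0.62 [488.2 -16.1  90.8] [379. 293.]
top tag_cross 0.63 [651.9   6.3  72.2] [368. 198.]
top tag_ring 0.84 [617.3 -27.8  72.1] [387. 219.]
top tag_bars 0.89 [656.6  68.5  70.4] [332. 194.]
top tag_dot 0.78 [625.8 103.7  72.4] [310. 210.]
top bowl 0.69 [579.  271.8  22. ] [215. 238.]
top bowl 0.66 [622.9 100.9  74. ] [312. 212.]
top vial 0.67 [ 633.7 -159.4   62.8] [46
[... 173 characters left out ...]
 0.79 [596.   44.2 101.7] [307. 232.]
scene confirm 0.67 [492.7  -9.   92.3] [287. 182.]
scene confirm 0.57 [595.1  41.4 100.4] [305. 232.]
scene tag_cross 0.61 [651.3  11.5  75.3] [283. 266.]
scene tag_ring 0.6 [612.5 -26.1  67.6] [266. 245.]
scene tag_ring 0.48 [550.3 277.5  20.1] [436. 250.]
scene tag_bars 0.64 [656.1  63.6  73.7] [313. 273.]
scene tag_dot 0.65 [628.  108.3  69.3] [341. 263.]
scene tag_dot 0.18 [495.3 -10.1  88.4] [286. 185.]
scene bowl 0.92 [550.4 278.2  20.9] [436. 250.]
scene vial 0.8 [ 654.  -155.9   56.1] [188. 259.]
scene vial 0.52 [595.3  46.8  97.3] [308. 233.]
scene adapter 0.85 [ 516.3 -141.4   24.6] [218. 204.]
scene console 0.85 [594.8  43.2  69.2] [306. 241.]
```

View pics/top1.png

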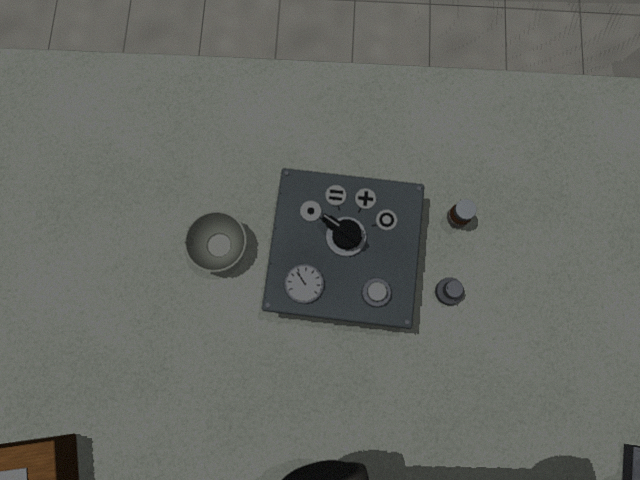

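View pics/scene1.png

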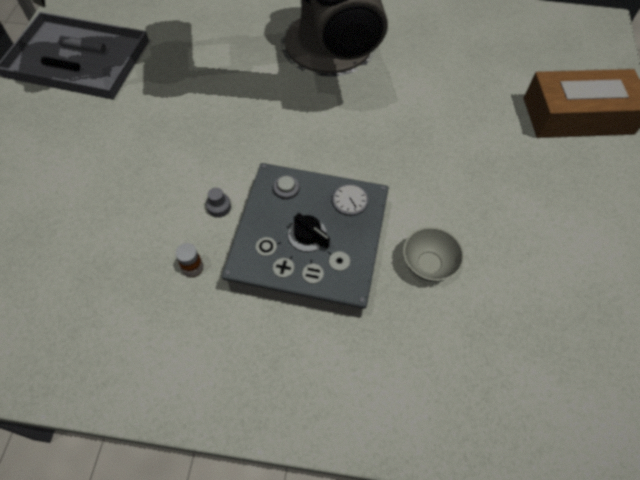

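The top view shows the dot tag at (311,211), bars at (336,195), cross at (366,198) and ring at (386,219). The knob is at about (346,234) and points roughly at the dot. The button is at (377,292). So the cross is at the third detent. Next I'll fit the console pose.

```bash
cat >> h.py <<'E'
def fit(A,B):
    A,B=np.array(A,float),np.array(B,float);a=A-A.mean(0);b=B-B.mean(0)
    th=np.arctan2((a[:,0]*b[:,1]-a[:,1]*b[:,0]).sum(),(a*b).sum())
    R=np.array([[np.cos(th),-np.sin(th)],[np.sin(th),np.cos(th)]]);t=B.mean(0)-R@A.mean(0)
    return th,R,t,np.linalg.norm(A@R.T+t-B,axis=1)
E
python3 - <<'E'
from h import *
c=capture('top')
T=[75*np.array([np.cos(a),np.sin(a)]) for a in np.radians([60,20,-20,-60])]
px=[(311,211),(336,195.5),(366,198.5),(386.5,219.5)]
co=[(110,125),(110,-125),(-140,-125),(-140,125)];cp=[(284,169),(424,185),(412,327),(263,311)]
W=[pix(c,*p,72)[:2] for p in px];V=[pix(c,*p,70)[:2] for p in cp]
for A,B in ((T,W),(co,V),(T+co,W+V)):
    th,R,t,r=fit(A,B);print(th,t,r.round(1),'button',R@[-88,-60]+t,'cross',R@T[2]+t)
for g in np.radians([60,40,20]):
  print(np.degrees(g),[proj(c,np.r_[R@(k*np.array([np.cos(g),np.sin(g)]))+t,114]).round(1) for k in (-26,0,48)])
im=cv2.resize(c['img'][175:315,270:430],None,fx=5,fy=5,interpolation=cv2.INTER_CUBIC)
im=np.clip(im*1.8,0,255).astype('uint8')[:600];cv2.imwrite('pics/crop1.png',im[:,:,::-1])
E
```

```text
-0.0625684475313818 [582.76305339  39.7657725 ] [0.2 0.5 0.4 0.6] button [491.18359097 -14.61438991] cross [651.49816478   9.75769923]
-0.06389795683661338 [582.09033593  39.23561808] [4.  3.4 4.4 1.6] button [490.43865554 -15.02274056] cross [650.78549057   9.13618739]
-0.06317683957390727 [582.42806994  39.52248339] [0.5 0.3 0.4 1.1 4.5 3.5 3.9 1.7] button [490.81554002 -14.80195275] cross [651.14491194   9.47259777]
59.99999999999999 [array([360.8, 241. ]), array([347.7, 231.6]), array([323.8, 214.3])]
40.0 [array([356.8, 244.8]), array([347.7, 231.6]), array([331.3, 207.5])]
20.0 [array([351.6, 247. ]), array([347.7, 231.6]), array([340.7, 203.6])]
```

View pics/crop1.png

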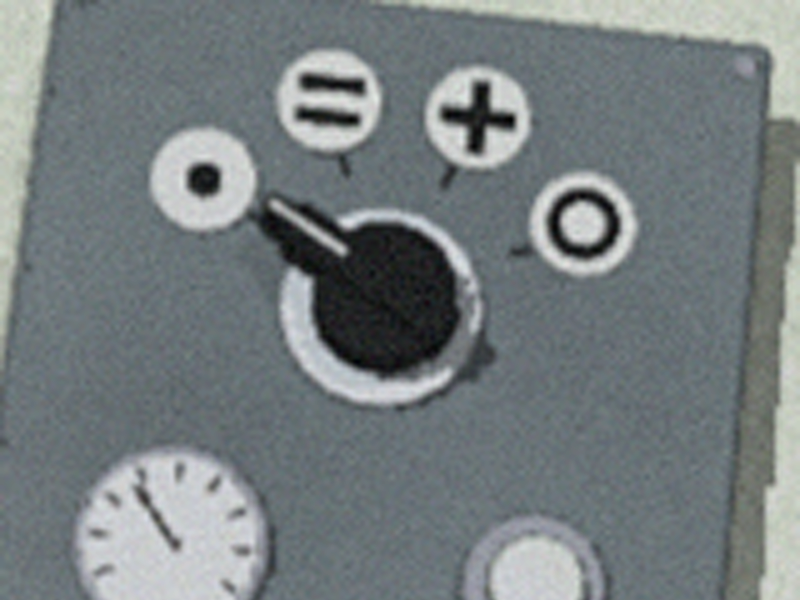

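The pointer is at the first detent, facing the dot: its tip is at crop (270,203), matching the 60° prediction. World bar yaw is 0.984 and the cross is at yaw -0.412. I'll move above the knob.

```bash
python3 -m handwheel '[[[32.4,46.6,-3],[0,0,0.049]],[[32.4,46.6,-3],[0,0,0.049]],[[32.4,46.6,-3],[0,0,0.049]],[[32.4,46.6,-3],[0,0,0.049]],[[32.4,46.6,-3],[0,0,0.049]],[[32.4,46.6,-3],[0,0,0.049]],[[32.4,46.6,-3],[0,0,0.049]],[[32.4,46.6,-3],[0,0,0.049]],[[32.4,46.6,-3],[0,0,0.049]],[[32.4,46.6,-3],[0,0,0.049]],[[32.4,46.6,-3],[0,0,0.049]],[[0,0,0],[0,0,0]]]' 0
python3 - <<'E'
from h import *
print(get_obs()['tool_pos'],get_obs()['tcp_rot'])
c=capture('wrist');im=c['img'].copy()
th=-0.0632;t=np.array([582.5,39.6]);g=th+np.radians(60)
for P in [(*t,114),(*(t+48*np.array([np.cos(g),np.sin(g)])),114),(*(t-26*np.array([np.cos(g),np.sin(g)])),114),(490.9,-14.7,90),(651.2,9.6,72)]:
    q=proj(c,P);print(q.round()); cv2.circle(im,tuple(int(x) for x in q),4,(255,0,0),1)
cv2.imwrite('pics/w1.png',im[:,:,::-1])
for n in ['selector_axis','confirm','tag_cross']:
    for d in spot_in(n,'wrist')[:1]: print(n,d['score'],w(c,d['xyz']))
E
```

```text
time: 2.65
tool_pos: [583.5, 42.0, 176.2]
tcp_rot: [-3.141, -0.0, 0.989]
contact_force: [-0.0, -0.0, -1.0]
grip_width: 91.4
[583.46425167  42.03651924 176.15029439] [-3.14106599e+00 -4.71663396e-04  9.88737862e-01]
[323. 257.]
[323. 178.]
[323. 296.]
[260. 367.]
[428. 220.]
selector_axis 0.7 [582.71485136  50.04247672 100.63558537]
confirm 0.96 [496.87871392  -4.53898046  86.36947023]
tag_cross 0.7 [650.32258148   9.66180615  68.29387434]
```

View pics/w1.png

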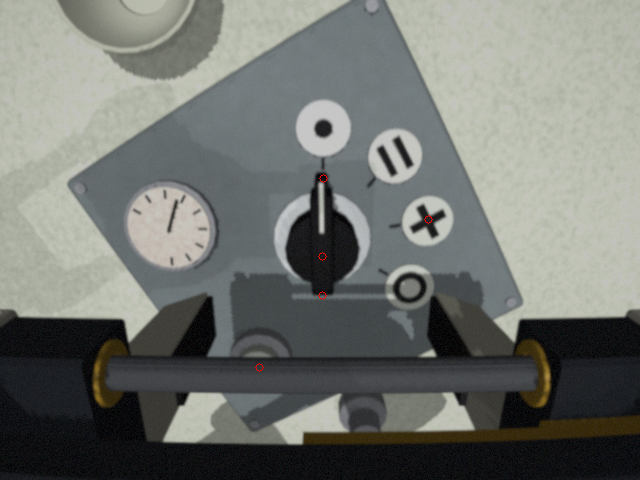

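The markers match the picture: pointer tip at (322,175), short end at (322,295), cross at (428,220). I'll lower over the bar and close.

```bash
python3 -m handwheel '[[[-0.5,-1.5,-20],[0,0,-0.004]],[[0,0,-20],[0,0,0]],[[0,0,-8.5],[0,0,0]],[[0,0,0],[0,0,0]]]' 0; python3 -m handwheel '[[[0,0,0],[0,0,0]],[[0,0,0],[0,0,0]],[[0,0,0],[0,0,0]],[[0,0,0],[0,0,0]],[[0,0,0],[0,0,0]],[[0,0,0],[0,0,0]],[[0,0,0],[0,0,0]]]' 1
```

```text
time: 3.35
tool_pos: [581.5, 36.4, 128.6]
tcp_rot: [-3.141, 0.0, 0.979]
contact_force: [0.6, -0.9, 0.2]
grip_width: 92.1
time: 4.22
tool_pos: [581.8, 37.2, 128.5]
tcp_rot: [3.142, 0.0, 0.98]
contact_force: [0.0, -0.4, 0.2]
grip_width: 26.5
```

```bash
python3 -m handwheel '[[[0.8,2,0],[0,0,0.004]],[[0,0,0],[0,0,0]],[[0,0,0],[0,0,0]],[[0,0,0],[0,0,0]]]' 1
```

```text
time: 4.72
tool_pos: [582.6, 39.2, 128.5]
tcp_rot: [3.141, 0.0, 0.984]
contact_force: [1.0, -0.2, -0.1]
grip_width: 0.5
```

The jaws shut to 0.5 mm, so they hold nothing. I'll look.

```bash
python3 - <<'E'
from h import *
o=get_obs();print(o['tool_pos'],o['contact_force'],o['grip_width'])
a=capture('wrist')['img'];b=capture('scene')['img'][150:330,200:400]
b=cv2.resize(b,(533,480),interpolation=cv2.INTER_CUBIC)
im=np.hstack([a,b]);im=cv2.resize(im,(800,int(480*800/1173)));cv2.imwrite('pics/w2.png',im[:,:,::-1])
E
```

```text
[582.61820741  39.17971614 128.54792196] [ 1.03538485 -0.18980092 -0.13300072] 0.5498287694839328
```

View pics/w2.png

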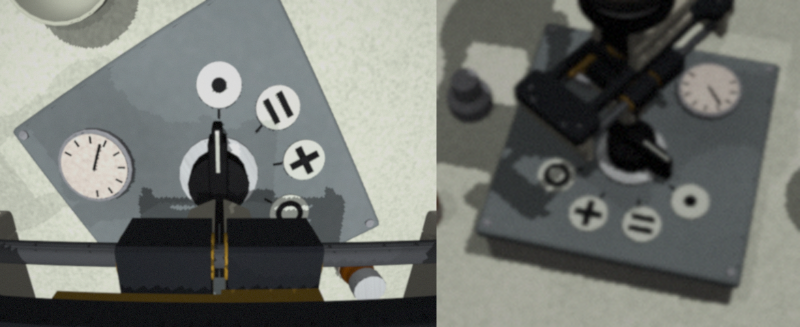

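```bash
python3 - <<'E'
from h import *
c=capture('wrist');o=get_obs();T=o['tool_pos']
u=np.array([np.cos(.984),np.sin(.984),0])
print('tip',proj(c,T-[0,0,22]),'tip front edge',proj(c,T-[0,0,22]+9.5*u),'tcp',proj(c,T))
A=np.array([582.5,39.6,114])
for k in (-26,0,48): print(k,proj(c,A+k*u))
print('cam',np.array(c['cam_to_world']).round(3))
im=cv2.resize(c['img'][150:450,160:480],(800,750),interpolation=cv2.INTER_CUBIC)[:600]
im=np.clip(im*2.0,0,255).astype('uint8');cv2.imwrite('pics/w3.png',im[:,:,::-1])
E
```

```text
tip [322.08627012 277.9411517 ] tip front edge [322.09782948 260.63687448] tcp [322.17501935 296.0536345 ]
-26 [321.43204149 329.25720328]
0 [321.43873702 283.10581415]
48 [321.45103709 187.40395438]
cam [[ 8.33000e-01  5.27000e-01  1.69000e-01  6.27424e+02]
 [-5.54000e-01  7.93000e-01  2.54000e-01  1.07315e+02]
 [-0.00000e+00 -3.05000e-01  9.52000e-01  3.03681e+02]
 [ 0.00000e+00  0.00000e+00  0.00000e+00  1.00000e+00]]
```

View pics/w3.png

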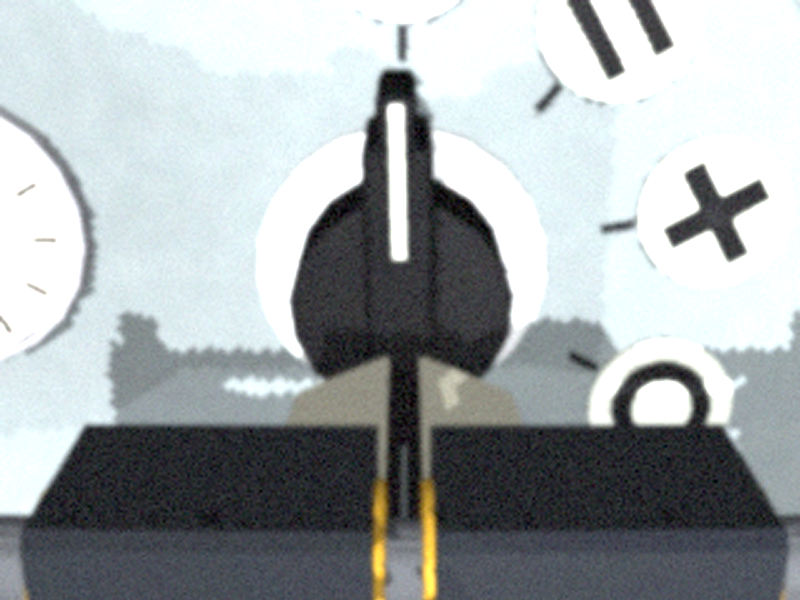

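The pointer is still at the dot (crop tip (397,70)). The closed fingertips sit around (404,360), over the hub, with nothing between them. There's no contact force, so I'll probe downward gently.

```bash
for i in 1 ; do python3 -m handwheel '[[[0,0,-1.5],[0,0,0]],[[0,0,-1],[0,0,0]],[[0,0,0],[0,0,0]]]' 1;  done
```

```text
time: 5.25
tool_pos: [582.5, 39.2, 125.9]
tcp_rot: [-3.141, 0.0, 0.984]
contact_force: [0.1, -0.0, -0.2]
grip_width: 0.4
```

```bash
python3 -m handwheel '[[[0,0,-1.5],[0,0,0]],[[0,0,-1.5],[0,0,0]],[[0,0,0],[0,0,0]]]' 1; python3 -m handwheel '[[[0,0,-1.5],[0,0,0]],[[0,0,-1.5],[0,0,0]],[[0,0,0],[0,0,0]]]' 1
```

```text
time: 5.62
tool_pos: [582.5, 39.2, 122.8]
tcp_rot: [-3.141, 0.0, 0.984]
contact_force: [0.1, -0.1, 0.1]
grip_width: 0.3
time: 6.0
tool_pos: [582.5, 39.2, 119.9]
tcp_rot: [-3.141, 0.0, 0.984]
contact_force: [1.3, 0.4, 0.1]
grip_width: 0.5
```

```bash
python3 - <<'E'
from h import *
c=capture('scene');T=get_obs()['tool_pos'];im=c['img'].copy()
print(np.array(c['cam_to_world']).round(2))
x0,y0=230,130
im=cv2.resize(im[y0:y0+150,x0:x0+160],None,fx=5,fy=5,interpolation=cv2.INTER_CUBIC)
im=np.clip(im*1.8,0,255).astype('uint8')
for P,col in (((582.5,39.6,114),(255,0,0)),(T-[0,0,22],(0,255,0)),(T,(0,255,255))):
    q=(proj(c,P)-[x0,y0])*5;print(q);cv2.circle(im,tuple(int(v) for v in q),4,col,1)
cv2.imwrite('pics/s2.png',im[:600,:,::-1])
E
```

```text
[[-1.50000e-01 -8.60000e-01  5.00000e-01  1.04012e+03]
 [ 9.90000e-01 -1.30000e-01  6.00000e-02  1.21360e+02]
 [ 1.00000e-02  5.00000e-01  8.70000e-01  8.79250e+02]
 [ 0.00000e+00  0.00000e+00  0.00000e+00  1.00000e+00]]
[376.1974051  457.46355135]
[375.45798187 481.75288196]
[374.74543326 448.28497828]
```

View pics/s2.png

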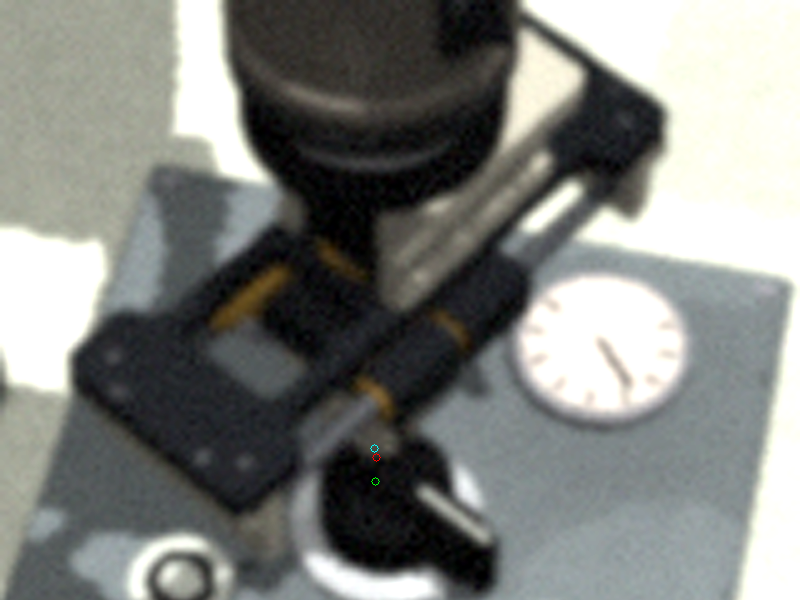

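```bash
python3 - <<'E'
from h import *
c=capture('wrist');o=get_obs();T=o['tool_pos'];print(o['joint_positions'].round(3),T)
t=np.array([582.5,39.6]);M=np.array(c['cam_to_world']).copy()
print(M[:3,3], 'cam rel tcp',M[:3,3]-T)
for dz in (0,8.6,20,30):
  c['cam_to_world']=M+np.array([[0]*4,[0]*4,[0,0,0,dz],[0]*4])
  print(dz,[proj(c,np.r_[t+75*np.array([np.cos(a),np.sin(a)]),72]).round(1).tolist() for a in np.radians([60,20,-20,-60])-.0632])
g=cv2.cvtColor(c['img'],cv2.COLOR_RGB2GRAY)
_,b=cv2.threshold(g,150,255,0);n,l,s,ce=cv2.connectedComponentsWithStats(b)
for k in range(1,n):
    if 600<s[k][4]<6000: print(s[k],ce[k].round(1))
cv2.imwrite('pics/w4.png',c['img'][:,:,::-1])
E
```

```text
[-0.064  0.53   1.484 -0.     1.127  0.523] [582.61801467  39.17400177 120.02565848]
[627.41320191 107.33897153 295.09599202] cam rel tcp [ 44.79518724  68.16496976 175.07033354]
0 [[321.5, 125.2], [411.4, 159.3], [451.1, 238.5], [428.4, 318.1]]
8.6 [[321.5, 124.8], [408.2, 157.6], [446.8, 234.3], [425.0, 311.6]]
20 [[321.5, 124.2], [404.2, 155.6], [441.4, 229.0], [420.9, 303.6]]
30 [[321.5, 123.8], [401.1, 153.9], [437.1, 224.8], [417.6, 297.0]]
[ 286   88   71   73 3583] [320.7 123.8]
[ 377  124   69   69 2859] [410.9 158.1]
[ 261  207   44   86 1422] [278.5 242.7]
[ 335  207   45   75 1351] [361.1 239.8]
[ 419  208   64   62 2238] [450.3 238.1]
[  39  388  138   50 5108] [105.1 410.1]
[ 525  388   80   52 2630] [568.6 415. ]
[ 468  392   54   50 1736] [489.2 420.1]
```

View pics/w4.png

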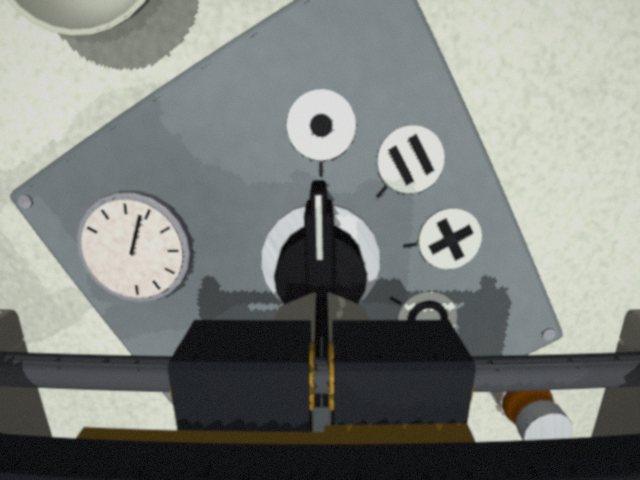

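```bash
python3 - <<'E'
from h import *
c=capture('wrist');T=get_obs()['tool_pos'];print(c['fx'],c['cy'],c['k1'])
u=np.array([np.cos(.984),np.sin(.984),0]);l=np.array([-u[1],u[0],0])
for h in (-40,-22,0,10,20,30,40):
  print(h,[(a,proj(c,T+[0,0,h]+a*u+46*l).round().tolist(),proj(c,T+[0,0,h]+a*u-46*l).round().tolist()) for a in (9.5,0,-9.5)])
E
sed -n 1,1p h.py; python3 - <<'E'
import cv2,numpy as np
a=cv2.imread('pics/w1.png')[270:440,80:560]
a=cv2.resize(np.clip(a*2.2,0,255).astype('uint8'),(800,283),interpolation=cv2.INTER_CUBIC)
cv2.imwrite('pics/w5.png',a)
E
```

```text
412.42711086598024 244.04246022078115 -0.07531105398527961
-40 [(9.5, [239.0, 249.0], [405.0, 249.0]), (0, [240.0, 265.0], [404.0, 265.0]), (-9.5, [241.0, 281.0], [403.0, 281.0])]
-22 [(9.5, [232.0, 261.0], [412.0, 261.0]), (0, [233.0, 278.0], [411.0, 278.0]), (-9.5, [234.0, 295.0], [410.0, 295.0])]
0 [(9.5, [222.0, 277.0], [422.0, 277.0]), (0, [224.0, 296.0], [421.0, 296.0]), (-9.5, [225.0, 314.0], [419.0, 314.0])]
10 [(9.5, [217.0, 286.0], [428.0, 286.0]), (0, [219.0, 305.0], [426.0, 305.0]), (-9.5, [220.0, 324.0], [424.0, 324.0])]
20 [(9.5, [211.0, 295.0], [433.0, 295.0]), (0, [213.0, 316.0], [431.0, 316.0]), (-9.5, [215.0, 336.0], [429.0, 336.0])]
30 [(9.5, [205.0, 306.0], [440.0, 306.0]), (0, [207.0, 328.0], [438.0, 328.0]), (-9.5, [209.0, 348.0], [435.0, 348.0])]
40 [(9.5, [198.0, 318.0], [447.0, 318.0]), (0, [200.0, 341.0], [445.0, 341.0]), (-9.5, [203.0, 362.0], [442.0, 362.0])]
import numpy as np, cv2
```

View pics/w5.png

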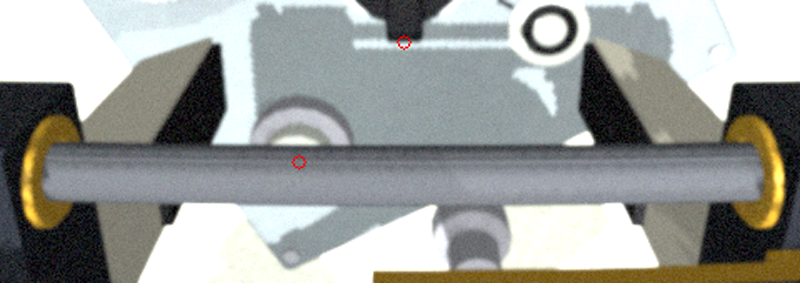

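The opened-jaw picture has the tip corners at about (212,294) and (429,294). That is where a point 20 mm above the reported TCP would project, so the real tips are about 40 mm higher than the nominal geometry says. That fits the missing contact. I'll confirm with a gentle touch on the bar top, expecting TCP z around 94.

```bash
python3 -m handwheel '[[[0,0,-9],[0,0,0]],[[0,0,-9],[0,0,0]],[[0,0,0],[0,0,0]]]' 1; python3 -m handwheel '[[[0,0,-1.5],[0,0,0]],[[0,0,-1.5],[0,0,0]],[[0,0,-1],[0,0,0]],[[0,0,0],[0,0,0]]]' 1
```

```text
time: 6.52
tool_pos: [581.8, 39.2, 100.7]
tcp_rot: [-3.14, 0.001, 0.984]
contact_force: [0.1, -0.9, 0.5]
grip_width: 0.7
time: 7.02
tool_pos: [582.6, 39.2, 98.1]
tcp_rot: [3.141, 0.0, 0.984]
contact_force: [0.1, 0.3, 0.4]
grip_width: 0.6
```

```bash
for i in 1; do python3 -m handwheel '[[[0,0,-1],[0,0,0]],[[0,0,-1],[0,0,0]],[[0,0,0],[0,0,0]]]' 1; python3 -m handwheel '[[[0,0,-1],[0,0,0]],[[0,0,-1],[0,0,0]],[[0,0,0],[0,0,0]]]' 1; done
```

```text
time: 7.4
tool_pos: [582.9, 39.2, 97.5]
tcp_rot: [3.14, -0.001, 0.984]
contact_force: [-2.4, -1.3, 9.5]
grip_width: 0.3
time: 7.78
tool_pos: [583.1, 39.1, 97.4]
tcp_rot: [3.139, -0.001, 0.984]
contact_force: [-7.6, 0.3, 21.4]
grip_width: 0.6
```

Contact at TCP z 97.6 means the tips are at TCP + 16.4. I'll lift, half open, lower to TCP 88 and grip.

```bash
python3 -m handwheel '[[[0,0,12],[0,0,0]],[[0,0,0],[0,0,0]],[[0,0,0],[0,0,0]],[[0,0,0],[0,0,0]],[[0,0,0],[0,0,0]]]' 0.5; python3 -m handwheel '[[[0,0,-9],[0,0,0]],[[0,0,-9],[0,0,0]],[[0,0,0],[0,0,0]],[[0,0,0],[0,0,0]]]' 0.5
```

```text
time: 8.4
tool_pos: [582.5, 39.2, 105.6]
tcp_rot: [-3.141, 0.0, 0.984]
contact_force: [0.2, 0.6, -0.3]
grip_width: 43.7
time: 8.9
tool_pos: [582.7, 39.2, 87.9]
tcp_rot: [-3.142, 0.0, 0.984]
contact_force: [0.3, -1.3, -0.7]
grip_width: 45.8
```

```bash
python3 -m handwheel '[[[0,0,0],[0,0,0]],[[0,0,0],[0,0,0]],[[0,0,0],[0,0,0]],[[0,0,0],[0,0,0]],[[0,0,0],[0,0,0]],[[0,0,0],[0,0,0]]]' 1
```

```text
time: 9.65
tool_pos: [582.3, 39.5, 88.1]
tcp_rot: [-3.141, 0.0, 0.984]
contact_force: [-2.3, 2.2, 4.1]
grip_width: 13.7
```

The jaws hold the bar (13.7 mm). Turning clockwise now.

```bash
python3 -m handwheel '[[[0,0,0],[0,0,-0.14]],[[0,0,0],[0,0,-0.14]],[[0,0,0],[0,0,-0.14]],[[0,0,0],[0,0,-0.14]],[[0,0,0],[0,0,-0.14]]]' 1; python3 -m handwheel '[[[0,0,0],[0,0,-0.14]],[[0,0,0],[0,0,-0.14]],[[0,0,0],[0,0,-0.14]],[[0,0,0],[0,0,-0.14]],[[0,0,0],[0,0,-0.136]],[[0,0,0],[0,0,0]],[[0,0,0],[0,0,0]]]' 1
```

```text
time: 10.28
tool_pos: [581.5, 40.4, 88.1]
tcp_rot: [-3.139, 0.002, 0.279]
contact_force: [-5.8, 6.0, 5.6]
grip_width: 13.7
time: 11.15
tool_pos: [581.6, 41.7, 88.1]
tcp_rot: [-3.139, 0.003, -0.412]
contact_force: [-5.2, 10.3, 4.7]
grip_width: 13.7
```

```bash
python3 -m handwheel '[[[0,0,0],[0,0,0]],[[0,0,0],[0,0,0]],[[0,0,0],[0,0,0]]]' 0.5; python3 -m handwheel '[[[0,0,15],[0,0,0]],[[0,0,40],[0,0,0]],[[-10,0,50],[0,0,0]],[[-40,-15,0],[0,0,0]],[[-41,-38,0],[0,0,0]],[[0,0,0],[0,0,0]],[[0,0,0],[0,0,0]]]' 1
python3 - <<'E'
from h import *
c=capture('wrist');t=capture('top');print(get_obs()['tool_pos'])
for d in spot_in('confirm_top','wrist')[:1]: print(d['score'],w(c,d['xyz']),proj(c,w(c,d['xyz'])))
im=c['img'].copy()
for P in [(490.9,-14.7,90),(582.5,39.6,114),(582.5+48*np.cos(.412),39.6-48*np.sin(.412),114)]:
    q=proj(c,P);print(q);cv2.circle(im,tuple(int(x) for x in q),4,(255,0,0),1)
b=cv2.resize(t['img'][175:315,270:430],(400,350),interpolation=cv2.INTER_CUBIC)
b=np.vstack([b,np.zeros((130,400,3),'uint8')]);im=np.hstack([im,b])
im=cv2.resize(im,(800,369),interpolation=cv2.INTER_AREA);cv2.imwrite('pics/w6.png',im[:,:,::-1])
E
```

```text
time: 11.52
tool_pos: [582.9, 38.8, 88.0]
tcp_rot: [3.141, -0.0, -0.413]
contact_force: [-0.1, -0.8, -0.5]
grip_width: 38.8
time: 12.4
tool_pos: [492.5, -14.0, 194.2]
tcp_rot: [-3.141, -0.002, -0.413]
contact_force: [-0.3, 0.1, -0.2]
grip_width: 0.7
[492.6185616  -13.56121651 193.52579311]
0.59 [491.46216939 -15.29000488  90.55785285] [321.46604688 235.39142199]
[321.02014642 236.18811447]
[180.09917091 150.40228249]
[173.08185324  67.61006023]
```

View pics/w6.png

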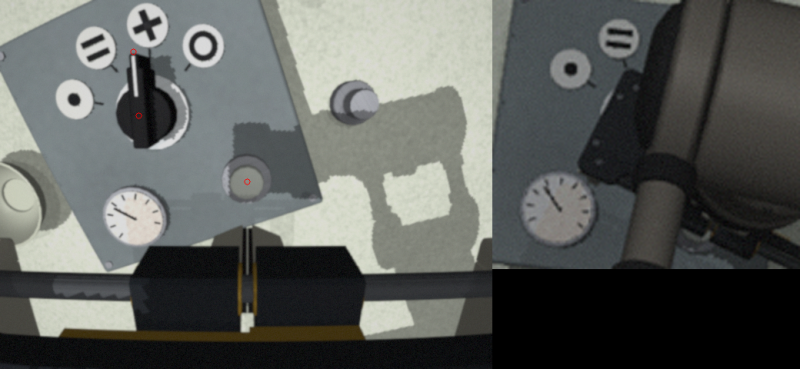

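The pointer tip is at (132,54), on the mark predicted for the cross; the button is at (247,181), also on its mark. I'll turn the hand so its body stays clear of the knob, then come down above the button.

```bash
python3 -m handwheel '[[[-0.3,-0.6,0],[0,0,0.158]],[[-0.3,-0.6,0],[0,0,0.158]],[[0,0,-20],[0,0,0.158]],[[0,0,-30],[0,0,0.158]],[[0,0,-30],[0,0,0.158]],[[0,0,-30],[0,0,0.158]],[[0,0,0],[0,0,0]],[[0,0,0],[0,0,0]]]' 1
python3 - <<'E'
from h import *
t=capture('scene');c=capture('wrist');print(get_obs()['tool_pos'],get_obs()['contact_force'])
A=t['img'][130:290,220:400];A=cv2.resize(A,(540,480),interpolation=cv2.INTER_CUBIC)
im=np.hstack([c['img'],A]);im=cv2.resize(im,(800,325),interpolation=cv2.INTER_AREA);cv2.imwrite('pics/w7.png',im[:,:,::-1])
E
```

```text
time: 13.55
tool_pos: [492.0, -14.9, 83.8]
tcp_rot: [3.141, -0.001, 0.533]
contact_force: [0.2, -0.0, 0.0]
grip_width: 0.5
[492.0930067  -15.03406675  84.28963796] [0.46081756 0.09606516 0.96674274]
```

View pics/w7.png

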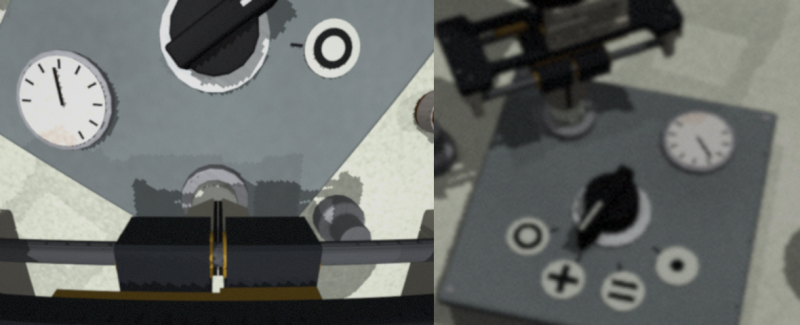

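The fingertip is right over the button (215,200). In the scene half the pointer tip is near (580,243). Before pressing, I'll check the knob angle numerically.

```bash
python3 - <<'E'
from h import *
c=capture('scene');t=np.array([582.3,40.2]);s=np.array([3.0,3.0])
def P(r,a,z): a=np.radians(a)-.0632; return proj(c,np.r_[t+r*np.array([np.cos(a),np.sin(a)]),z])
im=np.clip(cv2.resize(c['img'][190:290,250:370],None,fx=6,fy=6,interpolation=cv2.INTER_CUBIC)*1.6,0,255).astype('uint8')
f=lambda q:tuple(int(v) for v in (q-[250,190])*6+3)
for a,col in ((-20,(255,0,0)),(-40,(0,255,0))):
    cv2.line(im,f(P(14,a,114)),f(P(47,a,114)),col,1); cv2.circle(im,f(P(75,a,72)),5,col,1)
    print(a,f(P(14,a,114)),f(P(47,a,114)))
cv2.imwrite('pics/s3.png',im[:,:,::-1])
E
```

```text
-20 (309, 227) (244, 314)
-40 (296, 217) (201, 280)
```

View pics/s3.png

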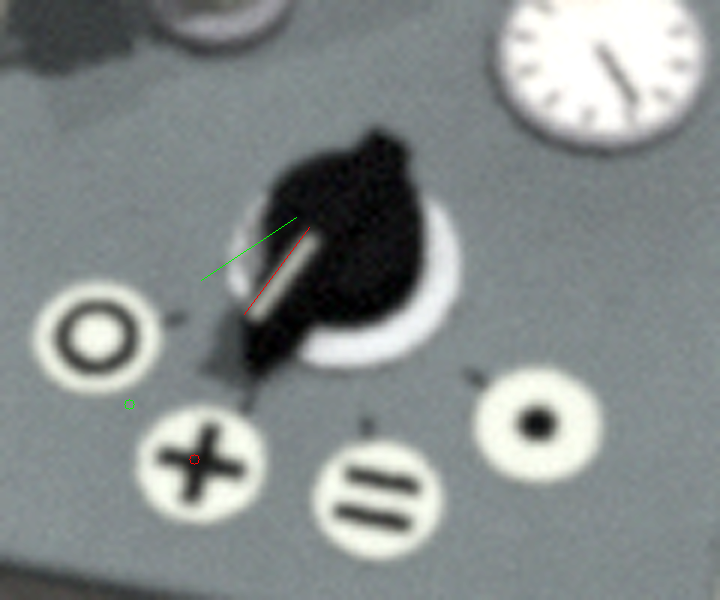

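The white line runs from (320,238) to (250,320), parallel to the predicted line for the cross detent, so the knob is in place. That is all 12 views used. Now I'll press the button.

```bash
python3 -m handwheel '[[[0,0,-5],[0,0,0]],[[0,0,-2],[0,0,0]],[[0,0,0],[0,0,0]]]' 1; python3 -m handwheel '[[[0,0,-2],[0,0,0]],[[0,0,-2],[0,0,0]],[[0,0,-1],[0,0,0]],[[0,0,0],[0,0,0]]]' 1;python3 -m handwheel '[[[0,0,-1],[0,0,0]],[[0,0,-1],[0,0,0]],[[0,0,0],[0,0,0]]]' 1
```

```text
time: 14.08
tool_pos: [490.9, -15.0, 75.9]
tcp_rot: [-3.141, 0.0, 0.536]
contact_force: [-0.5, 0.5, -0.2]
grip_width: 0.6
time: 14.58
tool_pos: [491.1, -15.1, 71.2]
tcp_rot: [3.141, -0.0, 0.536]
contact_force: [-0.8, 0.2, 4.6]
grip_width: 0.5
time: 14.95
tool_pos: [491.1, -15.1, 69.5]
tcp_rot: [3.141, -0.0, 0.536]
contact_force: [-2.6, 0.2, 7.6]
grip_width: 0.2
```

```bash
python3 -m handwheel '[[[0,0,-1],[0,0,0]],[[0,0,-1],[0,0,0]],[[0,0,0],[0,0,0]]]' 1; python3 -m handwheel '[[[0,0,-1],[0,0,0]],[[0,0,0],[0,0,0]],[[0,0,0],[0,0,0]]]' 1
```

```text
time: 15.32
tool_pos: [491.3, -15.1, 69.1]
tcp_rot: [3.14, -0.001, 0.536]
contact_force: [-7.4, 1.5, 24.0]
grip_width: 0.7
time: 15.7
tool_pos: [491.3, -15.1, 69.0]
tcp_rot: [3.14, -0.002, 0.536]
contact_force: [-9.9, 1.0, 32.9]
grip_width: 0.5
```

Hard stop at 33 N, so the button is fully down. Lift straight up, retreat and check.

```bash
python3 -m handwheel '[[[0,0,6],[0,0,0]],[[0,0,15],[0,0,0]],[[0,0,45],[0,0,0]],[[-10,-10,50],[0,0,0]],[[-30,-50,30],[0,0,0]],[[-30,-50,0],[0,0,0]],[[-30,-50,0],[0,0,0]],[[-10,-50,0],[0,0,0]],[[0,-50,0],[0,0,0]],[[0,0,0],[0,0,0]],[[0,0,0],[0,0,0]]]' 1
python3 - <<'E'
from h import *
c=capture('scene');t=capture('top');o=get_obs();print(o['time'],o['tool_pos'],o['contact_force'])
for n,k in (('scene',c),('top',t)):
  for x in ['confirm_top','bowl','vial','adapter','selector_aim']:
    for d in spot_in(x,n)[:1]: print(n,x,round(d['score'],2),w(k,d['xyz']).round(1))
  # white line of the pointer: brightness along predicted line at each detent angle
  g=cv2.GaussianBlur(cv2.cvtColor(k['img'],cv2.COLOR_RGB2GRAY),(3,3),0)
  for a in range(-70,71,10):
    r=np.radians(a)-.0632
    v=[g[tuple(np.rint(proj(k,[583+q*np.cos(r),41+q*np.sin(r),114])).astype(int)[::-1])] for q in range(20,45,3)]
    print(a,int(np.mean(v)),end=' ')
  print()
s=cv2.imread('pics/scene1.png')[:,:,::-1]
d=np.abs(c['img'].astype(int)-s).max(2)
for nm,(y,x) in dict(bowl=(250,435),vial=(259,189),adapter=(203,217),button=(185,287)).items(): print(nm,'mean diff',d[y-20:y+20,x-20:x+20].mean().round(1))
E
```

```text
time: 17.08
tool_pos: [382.2, -271.9, 210.0]
tcp_rot: [-3.14, 0.0, 0.535]
contact_force: [-0.1, 0.8, 0.5]
grip_width: 0.6
17.175 [ 382.45827366 -271.41363013  210.41597279] [-0.30903624  0.06214729  0.8190213 ]
scene confirm_top 0.53 [493.6 -11.8  89.2]
scene bowl 0.75 [552.  273.7  21.2]
scene vial 0.96 [ 656.  -160.7   55.7]
scene adapter 0.96 [ 519.5 -142.2   23.2]
scene selector_aim 0.69 [593.9  38.2  99.6]
-70 77 -60 71 -50 68 -40 61 -30 54 -20 79 -10 31 0 8 10 15 20 14 30 21 40 32 50 50 60 64 70 74 
top confirm_top 0.62 [494.4 -10.7  94.5]
top bowl 0.93 [578.7 272.3  20.9]
top vial 0.79 [ 636.2 -155.2   58.6]
top adapter 0.96 [ 502.1 -142.4   25.3]
top selector_aim 0.7 [586.8  36.  103.4]
-70 54 -60 49 -50 44 -40 36 -30 30 -20 81 -10 34 0 60 10 65 20 67 30 65 40 66 50 68 60 67 70 64 
bowl mean diff 2.9
vial mean diff 2.9
adapter mean diff 2.9
button mean diff 2.8
```

Both cameras have the white line at -20°, which is the cross. The button region looks as it did at the start, and the loose items haven't moved.

```bash
python3 -c "
from plant import bot
print(bot.close_job())"
```

```text
the job is handed in; nothing more can be done
None
```

I turned the selector from the dot to the cross (third detent), pressed the confirm button fully down, let it come back up, and handed the job in at about 17 s.

**What the last checks showed**
- **Selector:** before the press, the pointer's white line matched the line predicted for the cross. After the press, both fixed cameras had the pointer at -20°, which is the cross.
- **Button:** I pressed until it hit its hard stop, at 33 N. Afterwards that part of the scene picture matched the first one, so it is back up.
- **Bowl, vial and adapter:** their parts of the picture are unchanged from the start.
- **Arm:** it stands clear of everything, with no contact force beyond noise.

**What disagreed**
- **Fingertip position:** the tips were about 16 mm behind the reported TCP, not 22 mm ahead of it. My first grip therefore closed above the knob on nothing. I worked out the offset from the wrist picture, then confirmed it with a light touch of up to about 22 N on top of the knob, which did not turn.
- **Side force while turning:** it reached about 10 N, because my estimate of the knob's axis was 1–2 mm off.

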